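# Click-test a roller lever limit switch

## Robot

A 7-joint arm with a two-finger parallel gripper is mounted at the origin on a cart in front of the work surface, level with it; the furniture and walls round the work are solid. World frame = base frame: x ahead of the robot, y to its left, z up, the work surface at z = 0. Lengths are in m, angles in rad, forces in N, time in s.
With the tool pointing down it reaches from about 0.425 to 0.925 m from the base axis. Payload 6.8 kg.
Tool frame: the origin (TCP) lies at the very end of the fingers, on their centre line; the grasp point (between the pads) lies 19 mm behind it (bot.grasp_offset is the distance from the TCP to the grasp point, in m); z points along the fingers, y is the direction in which the jaws open and shut (so a half turn about z gives the same grasp; the last joint's range is limited). The gripper opens to 85 mm and grips with 20 to 120 N. Pads are 22 mm wide; open, the fingers measure 114 mm over their backs; the gripper's body (76 mm by 85 mm) begins 54 mm behind the grasp point. The pads swing forward as they close: fully open they stand 13 mm farther back than shut.
Start: joints at [1.149, 0.477, 0.022, 1.555, -0.011, 1.109, -0.083], TCP at [0.208, -0.642, 0.231] pointing down, gripper open.
Joint ranges: [-2.96, 2.96], [-0.34, 2.1], [-1.41, 1.46], [0.24, 2.44], [-1.37, 4.51], [0.17, 1.92], [-2.96, 2.96]. Speed limits (rad/s): [2.39, 2.39, 3.14, 3.14, 3.14, 3.14, 3.14].

## Interface

Orientations are given as a unit quaternion [w, x, y, z].
In Python, from station import monitor, cams, bot, finder gives the robot as it stands.
- The arm moves only by the tool jog_arm, never from a script. Its argument "plan" is a list of rows, each an object of numbers: "x", "y", "z": the shift along the tool's x, y, z as a fraction of full scale; "wx", "wy", "wz": the turn, a rotation vector about the tool's x, y, z as a fraction of full scale. A call has 1 to 12 rows; each row is the pose to reach, as a shift and turn from the pose measured when the call began, along the tool's axes at that moment, turning the shorter way round; what a row does not reach only later rows make up. Full scale, the value 1, is 20 cm for a shift and 180 degrees for a turn. A row lasts 1/12 s, in which the tool goes at most 41.7 mm and 7.16 degrees, less where a joint would pass 70% of its speed; a pose out of reach is approached as far as the arm can. A call with a number of a shift or a turn outside -1 to 1 is refused whole. A call with a gripper value outside its range is refused whole. "hand" is the opening, from -1 (shut) to 1 (fully open), set as the call begins (left out, the last holds). The fingers move at their own pace and stop on an object; "grip_force" is the grip in N (left out, the last holds). Time passes only in rows, so rows that repeat a pose let the fingers close. It gives the time, the measured TCP pose, the force and the opening at its end, in the units of the state.
- monitor.get_obs(): the state, without advancing time (a new reading comes with each control period).
- cams.read_camera(name): name is "scene" or "top" or "wrist"; returns the picture (480x640x3 uint8, red, green, blue); there is no depth.
- cams.get_calibration(name): a dict with "fx", "fy", "cx", "cy" (pixels), "distortion" ([k1, k2, p1, p2, k3] as OpenCV has them; the pictures are not rectified), "extrinsics" (4x4, takes a point from world to camera coordinates). Camera axes: x right, y down, z forward; pixel columns grow to the right and rows downward; lengths in m; the calibration is good to about 2 mm. A picture is of the moment at which its call begins: read the wrist's pose just before it. get_calibration takes no time and is no camera call; for the wrist camera it gives the pose at the moment of the call.
- bot.hand_in(): hands the job in, once; it reports no verdict.
Trained networks look in the newest picture that a camera, given by its name, has taken for a name from the list of things; names that differ only in an ending like _2 or _b are one class to them, and where a whole thing is asked for, a point or a joint stands for the part that bears it (a point fixed in the world has none). Each returns a list of dicts, best first, with "confidence" (0 to 1); they miss things now and then, are a little off and sometimes report something else, mostly with a low value. They report only what shows in the picture. A call takes as long as a camera call. They do not tell look-alikes from the thing itself.
- finder.find_in(camera, target): "bbox" ([left, top, width, height] in pixels, round what is visible of it).
- finder.place_of(camera, target): "location" ([column, row] in pixels: a listed point, or the origin of a listed thing).
The state is a dict: "t": time; "q": joint angles; "joint_vel": joint speeds; "joint_torque": joint torques, N m; "eef_pos": TCP position; "tool_rot": TCP orientation; "contact_force": force on the tool from outside, world axes, zero at the start; "torque": the same for the moment, N m; "gripper_width": opening from 0.0 (shut) to 1.0 (fully open).
Only numpy, scipy, OpenCV 4.12 (cv2) and the standard library are available. Lean on these libraries where they do the work, as an engineer would, in place of code of your own. Each camera call takes 0.05 s, during which the arm holds its last target. There are 200 camera calls.

## Task

Three spare limit switches for machine guards stand on the bench for testing. Take the one whose lever ends in a roller: press the roller down from above until its lever lies about level, where it has just clicked, hold it there for a second, then let it spring fully back up. Do not push the lever well past level towards its end stop, and do not press the plain rod lever or the plunger of the other two switches.

Things in the scene. Friction and masses are not known exactly. Their poses are not given: they have to be found in the camera images.
- roller_lever (a joint): Angle (rad) the roller lever is pressed down. 0: at rest, sloping up 30 degrees from pivot to roller. It clicks at 0.35 (10 degrees above level); aim for 0.52 (level); beyond 0.73 (12 degrees below level) is harmful overtravel; end stop 0.84. A spring returns it; the downward push needed on the roller grows steadily from 2 N at rest to 5.5 N at level and 7 N at 0.73.
- roller_centre (a point): Centre of the black roller (18 mm diameter, 13 mm wide) at the free end of a flat steel lever, 70 mm from the pivot. At rest it is 105 mm above the table, with the lever level 70 mm, so the roller's top sinks from 114 to 79 mm while moving 9 mm horizontally away from the pivot. Only a 10 mm plywood plate lies below. The point's x axis points along the lever from roller to pivot.
- lever_pivot (a point): Point on the roller lever's pivot axis, in line with the roller's middle, 70 mm above the table. The lever points horizontally from here to roller_centre (at yaw 0 along -x; yaw at most 0.3 either way). It is on the aluminium head of a grey case, fixed to the table, 34 to 46 mm wide, top 88 mm above the table, whose face stands about 40 mm from the roller's centre.
- rod_lever (a joint): Not to be pressed: lever of a second switch with the same case, a plain 6 mm steel rod 78 mm long without a roller; angle pressed down (rad), 0 at rest, sloping up 30 degrees.
- plunger (a joint): Not to be pressed: plunger of a third switch with the same case, a 13 mm round steel pin standing 14 mm above its head; travel pressed down (m), end 0.009. The three switches stand on like plates (120 x 60 mm), at least 120 mm apart, and swap places from start to start.
Not all that is in view belongs to the job. What is shaped like the part that bears rod_lever but orange is not meant.

How it is judged:
By the outcome, as a careful person would: the job done as asked, in the order asked, and still so for the second after the job is handed in, with the robot touching nothing.
It also fails if it takes over 32 s, if anything falls off the work surface, if the arm or the gripper's body presses on something with over 40 N, if the wrist force passes 120 N, or if a joint passes its speed limit or range.

## Working session

There is one attempt and no reset: what is moved stays moved. The work goes in short steps, Python scripts to look and compute and a tool call to move; the robot and the scene stay as the last step left them, time stands still between calls to the robot, and variables do not carry over. Pictures are saved under pics/ and viewed, about 8 in all and at most 12, crops included, and the job is handed in when it is done.

Besides the shell and the picture viewer there is one more tool, called after "Request:" as name(argument=value, ...) on one line, values as JSON. jog_arm: Moves the arm, as the interface text tells. Shift numbers are shares of 20 cm and turn numbers shares of 180 degrees, none past 1 either way. Its arguments: {"type":"object","properties":{"plan":{"type":"array","items":{"type":"object","properties":{"x":{"type":"number","minimum":-1,"maximum":1},"y":{"type":"number","minimum":-1,"maximum":1},"z":{"type":"number","minimum":-1,"maximum":1},"wx":{"type":"number","minimum":-1,"maximum":1},"wy":{"type":"number","minimum":-1,"maximum":1},"wz":{"type":"number","minimum":-1,"maximum":1}}}},"hand":{"type":"number"},"grip_force":{"type":"number"}},"required":["plan"]}

```bash
mkdir -p pics; ls
cat > h.py <<'E'
import numpy as np, cv2
from station import monitor, cams, bot, finder
def ray(name,px):
    c=cams.get_calibration(name)
    K=np.array([[c['fx'],0,c['cx']],[0,c['fy'],c['cy']],[0,0,1.]])
    u=cv2.undistortPoints(np.array([[px]],float),K,np.array(c['distortion']))[0,0]
    E=np.array(c['extrinsics']);R=E[:3,:3];o=-R.T@E[:3,3]
    return o,R.T@np.array([u[0],u[1],1.])
def at_z(name,px,z):
    o,d=ray(name,px); return o+d*(z-o[2])/d[2]
def tri(rs):
    A=0;b=0
    for o,d in rs:
        d=d/np.linalg.norm(d);P=np.eye(3)-np.outer(d,d);A=A+P;b=b+P@o
    return np.linalg.solve(A,b)
def save(name,f): 
    im=cams.read_camera(name);cv2.imwrite('pics/'+f,im[:,:,::-1]);return im
E
python3 - <<'E'
from h import *
ims=[save(n,n+'0.png') for n in('scene','top')]
cv2.imwrite('pics/both.png',cv2.resize(np.vstack(ims)[:,:,::-1],None,fx=.625,fy=.625,interpolation=cv2.INTER_AREA))
for n in('scene','top'):
  for t in('roller_centre','lever_pivot'):
    for d in finder.place_of(n,t)[:3]: print(n,t,d,at_z(n,d['location'],.105 if t[0]=='r' else .07).round(4))
  for t in ('roller_lever','rod_lever','plunger'):
    print(n,t,finder.find_in(n,t)[:3])
o=monitor.get_obs();print(o['t'],o['eef_pos'],o['tool_rot'],o['contact_force'])
E
```

```text
pics
scene roller_centre {'location': [258.6, 349.1], 'confidence': 0.51} [0.4439 0.2473 0.105 ]
scene lever_pivot {'location': [238.8, 342.8], 'confidence': 0.88} [0.4953 0.2487 0.07  ]
scene roller_lever [{'bbox': [227.4, 338.4, 38.9, 16.9], 'confidence': 0.69}]
scene rod_lever [{'bbox': [284.6, 285.9, 28.2, 17.1], 'confidence': 0.55}, {'bbox': [454.0, 214.9, 26.2, 13.1], 'confidence': 0.52}]
scene plunger []
top roller_centre {'location': [212.0, 273.3], 'confidence': 0.52} [0.4403 0.2487 0.105 ]
top lever_pivot {'location': [219.0, 252.7], 'confidence': 0.79} [0.5025 0.2418 0.07  ]
top roller_lever [{'bbox': [211.0, 252.9, 4.6, 26.0], 'confidence': 0.41}]
top rod_lever [{'bbox': [407.5, 322.0, 10.6, 29.7], 'confidence': 0.55}]
top plunger []
0.6 [ 0.20836753 -0.64204573  0.2313262 ] [1.30744429e-05 9.87716997e-01 1.56253426e-01 2.86999545e-06] [0.5829878  0.65908625 0.5509505 ]
```

View pics/both.png

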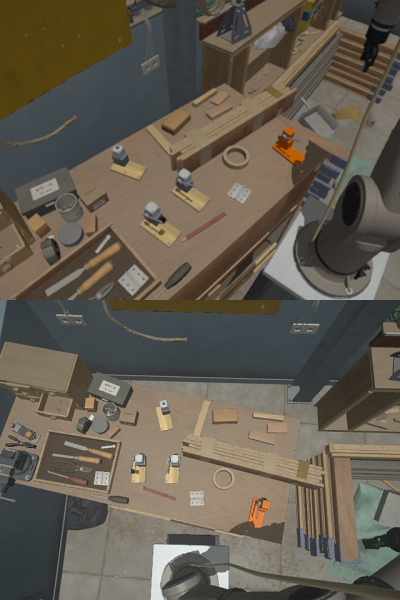

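Run:
```python
import cv2,numpy as np
a=cv2.imread('pics/scene0.png')[260:400,200:360];b=cv2.imread('pics/top0.png')[210:330,180:320]
cv2.imwrite('pics/crop.png',np.hstack([cv2.resize(a,(400,350),interpolation=3),cv2.resize(b,(400,350),interpolation=3)]))
```

```text
(no output)
```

View pics/crop.png

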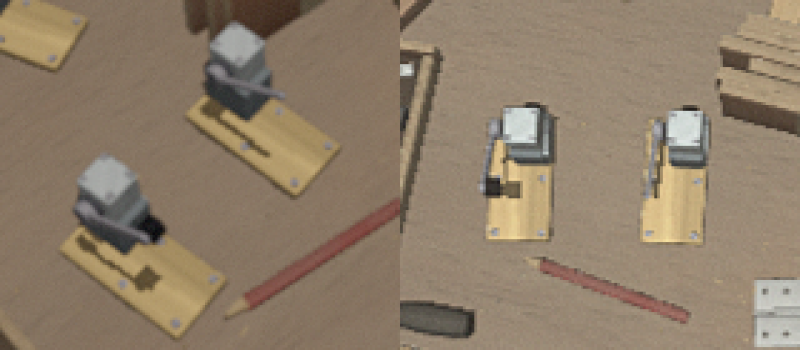

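The left near switch has the black roller (top px about 212,273; scene px about 258,349). The rod switch is to its right, and the orange one is a decoy. I'll shut the gripper and swing over in an arc.

Request:
jog_arm(plan=[{"x": 1,"y": -0.55,"z": -0.2,"wz": 0.1},{"x": 1,"y": -0.55,"z": -0.2,"wz": 0.1},{"x": 1,"y": -0.55,"z": -0.2,"wz": 0.1},{"x": 1,"y": -0.55,"z": -0.2,"wz": 0.1},{"x": 1,"y": -0.55,"z": -0.2,"wz": 0.1},{"x": 1,"y": -0.55,"z": -0.2,"wz": 0.1},{"x": 1,"y": -0.55,"z": -0.2,"wz": 0.1},{"x": 1,"y": -0.55,"z": -0.2,"wz": 0.1}], hand=-1, grip_force=20)

```text
invalid input at $.plan[0]: expected keys x, y, z, wx, wy, wz
```

Request:
jog_arm(plan=[{"x": 1,"y": -0.55,"z": -0.2,"wx": 0,"wy": 0,"wz": 0.1},{"x": 1,"y": -0.55,"z": -0.2,"wx": 0,"wy": 0,"wz": 0.1},{"x": 1,"y": -0.55,"z": -0.2,"wx": 0,"wy": 0,"wz": 0.1},{"x": 1,"y": -0.55,"z": -0.2,"wx": 0,"wy": 0,"wz": 0.1},{"x": 1,"y": -0.55,"z": -0.2,"wx": 0,"wy": 0,"wz": 0.1},{"x": 1,"y": -0.55,"z": -0.2,"wx": 0,"wy": 0,"wz": 0.1},{"x": 1,"y": -0.55,"z": -0.2,"wx": 0,"wy": 0,"wz": 0.1},{"x": 1,"y": -0.55,"z": -0.2,"wx": 0,"wy": 0,"wz": 0.1}], hand=-1, grip_force=20)

```text
t: 1.27
eef_pos: [0.3663, -0.4745, 0.2718]
tool_rot: [0.0, 1.0, 0.002, 0.0]
contact_force: [-0.2, -0.3, -0.3]
gripper_width: 0.001
```

Request:
jog_arm(plan=[{"x": 0.8,"y": -1,"z": 0,"wx": 0,"wy": 0,"wz": 0},{"x": 0.8,"y": -1,"z": 0,"wx": 0,"wy": 0,"wz": 0},{"x": 0.8,"y": -1,"z": 0,"wx": 0,"wy": 0,"wz": 0},{"x": 0.8,"y": -1,"z": 0,"wx": 0,"wy": 0,"wz": 0},{"x": 0.8,"y": -1,"z": 0,"wx": 0,"wy": 0,"wz": 0},{"x": 0.8,"y": -1,"z": 0,"wx": 0,"wy": 0,"wz": 0},{"x": 0.8,"y": -1,"z": 0,"wx": 0,"wy": 0,"wz": 0}])

```text
t: 1.85
eef_pos: [0.5297, -0.2678, 0.2717]
tool_rot: [-0.001, 1.0, 0.005, 0.002]
contact_force: [0.5, 0.6, -0.3]
gripper_width: -0.007
```

Request:
jog_arm(plan=[{"x": 0,"y": -1,"z": 0,"wx": 0,"wy": 0,"wz": 0},{"x": 0,"y": -1,"z": 0,"wx": 0,"wy": 0,"wz": 0},{"x": 0,"y": -1,"z": 0,"wx": 0,"wy": 0,"wz": 0},{"x": 0,"y": -1,"z": 0,"wx": 0,"wy": 0,"wz": 0},{"x": 0,"y": -1,"z": 0,"wx": 0,"wy": 0,"wz": 0},{"x": 0,"y": -1,"z": 0,"wx": 0,"wy": 0,"wz": 0}])

```text
t: 2.35
eef_pos: [0.5275, -0.0601, 0.2724]
tool_rot: [-0.003, 1.0, 0.01, 0.002]
contact_force: [-0.6, 0.7, 0.8]
gripper_width: -0.0
```

Request:
jog_arm(plan=[{"x": -0.3,"y": -1,"z": 0,"wx": 0,"wy": 0,"wz": 0},{"x": -0.3,"y": -1,"z": 0,"wx": 0,"wy": 0,"wz": 0},{"x": -0.3,"y": -1,"z": 0,"wx": 0,"wy": 0,"wz": 0},{"x": -0.3,"y": -1,"z": 0,"wx": 0,"wy": 0,"wz": 0},{"x": -0.3,"y": -1,"z": 0,"wx": 0,"wy": 0,"wz": 0},{"x": -0.3,"y": -1,"z": 0,"wx": 0,"wy": 0,"wz": 0},{"x": -0.3,"y": -1,"z": 0,"wx": 0,"wy": 0,"wz": 0}])

```text
t: 2.93
eef_pos: [0.463, 0.1405, 0.2735]
tool_rot: [-0.003, 1.0, 0.012, 0.002]
contact_force: [-0.2, -1.0, -0.7]
gripper_width: -0.002
```

Request:
jog_arm(plan=[{"x": -0.13,"y": -0.53,"z": 0.15,"wx": 0,"wy": 0,"wz": 0.008},{"x": -0.13,"y": -0.53,"z": 0.15,"wx": 0,"wy": 0,"wz": 0.008},{"x": -0.13,"y": -0.53,"z": 0.15,"wx": 0,"wy": 0,"wz": 0.008},{"x": -0.13,"y": -0.53,"z": 0.15,"wx": 0,"wy": 0,"wz": 0.008},{"x": -0.13,"y": -0.53,"z": 0.15,"wx": 0,"wy": 0,"wz": 0.008},{"x": -0.13,"y": -0.53,"z": 0.15,"wx": 0,"wy": 0,"wz": 0.008}])

```text
t: 3.43
eef_pos: [0.4361, 0.2435, 0.2438]
tool_rot: [-0.003, 1.0, -0.002, 0.002]
contact_force: [1.3, 0.2, 0.5]
gripper_width: -0.002
```

Run:
```python
from h import *
R={}
for n in('wrist','scene','top'):
  im=save(n,n+'1.png')
  for t in('roller_centre','lever_pivot'):
    for d in finder.place_of(n,t)[:2]:
      print(n,t,d,at_z(n,d['location'],.105 if t[0]=='r' else .07).round(4)); R.setdefault(t,{}).setdefault(n,ray(n,d['location']))
for t in R: print(t,'tri',tri(list(R[t].values())).round(4))
o=monitor.get_obs();print(o['t'],o['eef_pos'],o['tool_rot'],o['contact_force'])
```

```text
wrist roller_centre {'location': [317.6, 229.5], 'confidence': 0.66} [0.4384 0.2477 0.105 ]
wrist lever_pivot {'location': [313.7, 145.5], 'confidence': 0.61} [0.5017 0.2515 0.07  ]
scene roller_centre {'location': [260.2, 351.3], 'confidence': 0.48} [0.4389 0.2487 0.105 ]
scene lever_pivot {'location': [238.7, 342.7], 'confidence': 0.71} [0.4955 0.2487 0.07  ]
top lever_pivot {'location': [216.5, 254.3], 'confidence': 0.6} [0.4979 0.2481 0.07  ]
roller_centre tri [0.4386 0.2482 0.1051]
lever_pivot tri [0.4996 0.2493 0.0642]
3.8833 [0.43476504 0.24569004 0.24424936] [-3.38167082e-03  9.99992211e-01 -7.33891726e-04  1.89834936e-03] [-0.01779979  0.25831195 -0.09168707]
```

View pics/wrist1.png

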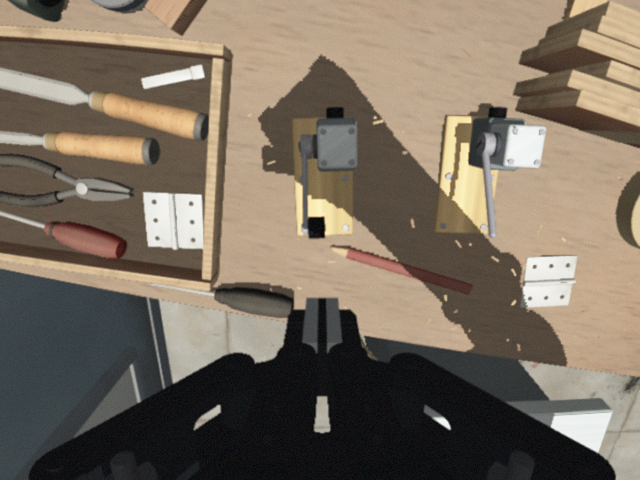

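The wrist view shows the black roller at px (317,228), almost under the tool. The estimates agree on (0.4386, 0.248). I'll descend to just above it.

Request:
jog_arm(plan=[{"x": 0,"y": -0.01,"z": 0.2,"wx": 0,"wy": 0,"wz": 0},{"x": 0,"y": -0.01,"z": 0.4,"wx": 0,"wy": 0,"wz": 0},{"x": 0,"y": -0.01,"z": 0.5,"wx": 0,"wy": 0,"wz": 0},{"x": 0,"y": -0.01,"z": 0.58,"wx": 0,"wy": 0,"wz": 0},{"x": 0,"y": -0.01,"z": 0.61,"wx": 0,"wy": 0,"wz": 0},{"x": 0,"y": -0.01,"z": 0.61,"wx": 0,"wy": 0,"wz": 0},{"x": 0,"y": -0.01,"z": 0.61,"wx": 0,"wy": 0,"wz": 0},{"x": 0,"y": -0.01,"z": 0.61,"wx": 0,"wy": 0,"wz": 0}])

```text
t: 4.55
eef_pos: [0.4361, 0.2491, 0.1235]
tool_rot: [-0.004, 1.0, -0.001, 0.003]
contact_force: [0.1, -0.1, -0.1]
gripper_width: -0.001
```

Run:
```python
from h import *
im=save('wrist','wrist2.png'); s=save('scene','scene2.png')
cv2.imwrite('pics/c2.png',np.hstack([cv2.resize(im[100:400,150:490],(400,353)),cv2.resize(s[280:400,190:326],(400,353))])[:,:,::-1])
print(finder.place_of('wrist','roller_centre'))
for d in finder.place_of('wrist','roller_centre')[:1]: print(at_z('wrist',d['location'],.105))
o=monitor.get_obs();print(o['t'],o['eef_pos'],o['contact_force'])
```

```text
[{'location': [323.7, 294.1], 'confidence': 0.76}]
[0.43875133 0.24802595 0.105     ]
4.75 [0.43581862 0.24881283 0.12321753] [-0.51459497  1.06888735 -0.23458647]
```

View pics/c2.png

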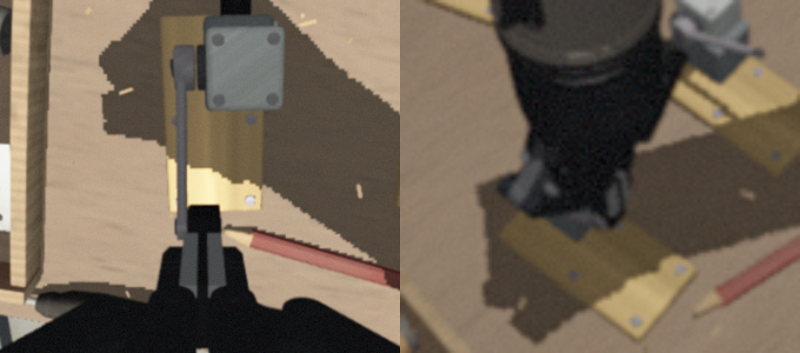

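The fingertips are over the roller. I'll press to about 79 mm.

Request:
jog_arm(plan=[{"x": -0.01,"y": 0,"z": 0.03,"wx": 0,"wy": 0,"wz": 0},{"x": -0.01,"y": 0,"z": 0.06,"wx": 0,"wy": 0,"wz": 0},{"x": -0.01,"y": 0,"z": 0.09,"wx": 0,"wy": 0,"wz": 0},{"x": -0.01,"y": 0,"z": 0.12,"wx": 0,"wy": 0,"wz": 0},{"x": -0.01,"y": 0,"z": 0.15,"wx": 0,"wy": 0,"wz": 0},{"x": -0.01,"y": 0,"z": 0.18,"wx": 0,"wy": 0,"wz": 0},{"x": -0.01,"y": 0,"z": 0.2,"wx": 0,"wy": 0,"wz": 0},{"x": -0.01,"y": 0,"z": 0.22,"wx": 0,"wy": 0,"wz": 0},{"x": -0.01,"y": 0,"z": 0.22,"wx": 0,"wy": 0,"wz": 0},{"x": -0.01,"y": 0,"z": 0.22,"wx": 0,"wy": 0,"wz": 0}])

```text
t: 5.58
eef_pos: [0.434, 0.2493, 0.0789]
tool_rot: [-0.004, 1.0, -0.001, 0.003]
contact_force: [-0.5, -0.5, 6.5]
gripper_width: 0.002
```

Request:
jog_arm(plan=[{"x": 0,"y": 0,"z": 0,"wx": 0,"wy": 0,"wz": 0},{"x": 0,"y": 0,"z": 0,"wx": 0,"wy": 0,"wz": 0},{"x": 0,"y": 0,"z": 0,"wx": 0,"wy": 0,"wz": 0},{"x": 0,"y": 0,"z": 0,"wx": 0,"wy": 0,"wz": 0},{"x": 0,"y": 0,"z": 0,"wx": 0,"wy": 0,"wz": 0},{"x": 0,"y": 0,"z": 0,"wx": 0,"wy": 0,"wz": 0},{"x": 0,"y": 0,"z": 0,"wx": 0,"wy": 0,"wz": 0},{"x": 0,"y": 0,"z": 0,"wx": 0,"wy": 0,"wz": 0},{"x": 0,"y": 0,"z": 0,"wx": 0,"wy": 0,"wz": 0},{"x": 0,"y": 0,"z": 0,"wx": 0,"wy": 0,"wz": 0},{"x": 0,"y": 0,"z": 0,"wx": 0,"wy": 0,"wz": 0},{"x": 0,"y": 0,"z": 0,"wx": 0,"wy": 0,"wz": 0}])

```text
t: 6.58
eef_pos: [0.4343, 0.2493, 0.0791]
tool_rot: [-0.004, 1.0, -0.001, 0.003]
contact_force: [-0.4, -1.0, 5.3]
gripper_width: 0.001
```

Run:
```python
from h import *
F=[]
for i in range(4):
  im=save('wrist','wrist3.png');o=monitor.get_obs();F.append(o['contact_force'][2])
print(o['t'],o['eef_pos'],np.mean(F))
cv2.imwrite('pics/c3.png',im[100:400,150:490,::-1])
```

```text
6.7833 [0.43423837 0.24934368 0.07902443] 5.394033680662217
```

View pics/c3.png

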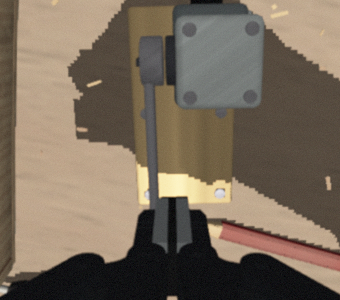

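The lever is held level: force 5.4 N (5.5 expected), tip at 79 mm, held for more than 1.2 s. Now I'll release it gently and retreat straight up.

Request:
jog_arm(plan=[{"x": 0,"y": 0,"z": -0.04,"wx": 0,"wy": 0,"wz": 0},{"x": 0,"y": 0,"z": -0.09,"wx": 0,"wy": 0,"wz": 0},{"x": 0,"y": 0,"z": -0.14,"wx": 0,"wy": 0,"wz": 0},{"x": 0,"y": 0,"z": -0.19,"wx": 0,"wy": 0,"wz": 0},{"x": 0,"y": 0,"z": -0.25,"wx": 0,"wy": 0,"wz": 0},{"x": 0,"y": 0,"z": -0.4,"wx": 0,"wy": 0,"wz": 0},{"x": 0,"y": 0,"z": -0.6,"wx": 0,"wy": 0,"wz": 0},{"x": 0,"y": 0,"z": -0.8,"wx": 0,"wy": 0,"wz": 0},{"x": 0,"y": 0,"z": -0.8,"wx": 0,"wy": 0,"wz": 0},{"x": 0,"y": 0,"z": -0.8,"wx": 0,"wy": 0,"wz": 0},{"x": 0,"y": 0,"z": -0.8,"wx": 0,"wy": 0,"wz": 0}])

```text
t: 7.7
eef_pos: [0.433, 0.2474, 0.2392]
tool_rot: [-0.003, 1.0, -0.001, 0.003]
contact_force: [-0.7, -0.2, -0.4]
gripper_width: 0.002
```

Run:
```python
from h import *
im=save('wrist','wrist4.png')
cv2.imwrite('pics/c4.png',im[80:330,200:560,::-1])
d=finder.place_of('wrist','roller_centre');print(d,[at_z('wrist',k['location'],.105).round(4) for k in d])
o=monitor.get_obs();print(o['t'],o['eef_pos'],o['contact_force'])
```

```text
[{'location': [321.6, 227.8], 'confidence': 0.7}] [array([0.4377, 0.2482, 0.105 ])]
7.8 [0.43245207 0.24725124 0.23787894] [ 0.58241844  0.39265865 -0.94374866]
```

View pics/c4.png

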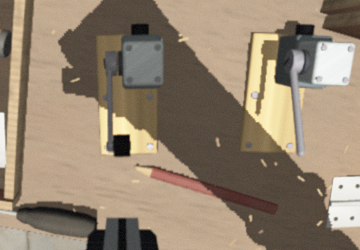

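The roller is back at its rest position, full-image px (322,228), the same place as before the press. The rod switch is untouched.

```bash
python3 -c "
from station import bot
print(bot.hand_in())"
```

```text
the job is handed in; nothing more can be done
None
```

I pressed the roller lever to about level, held it for a little over 1.2 s, let it spring back and handed the job in; the hand-in reports no verdict.

- **Press:** I used the shut fingertips from above. The tip stopped at z = 79.0 mm, against 79 mm for the roller's top at level. The mean force was 5.4 N, against 5.5 N expected, so the lever did not go near overtravel.
- **Release:** I lifted straight up to about 0.24 m. The wrist camera then put the roller at (0.438, 0.248), within about 1 mm of where it was before the press. Contact force was near zero, within the sensor noise of about 1 N.
- **Other switches:** The tool went nowhere near the rod-lever switch, the plunger switch or the orange look-alike. The rod switch looked unchanged in the last wrist picture; the other two were not looked at again.
- **Time:** The clock read 7.8 s at the last check, against the 32 s limit.

No check failed or disagreed. One move call was refused for leaving out keys before anything moved, and I resent it in full.

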